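# Open the dust hood to its working height and start the fan

### The arm

A 6-joint arm with a two-finger parallel gripper is mounted at the origin on a cart in front of the work surface, level with it; the furniture and walls round the work are solid. World frame = base frame: x ahead of the robot, y to its left, z up, the work surface at z = 0. Lengths are in m, angles in rad, forces in N, time in s.
With the tool pointing down it reaches from about 0.275 to 0.775 m from the base axis. Payload 14.6 kg.
Tool frame: the origin (TCP) lies midway between the tips of the shut fingers; the grasp point (between the pads) lies robot.hold_point_z behind it (robot.hold_point_z is the distance from the TCP to the grasp point, in m); z points along the fingers, y is the line along which they close (so a half turn about z gives the same grasp; the last joint's range is limited). The gripper opens to 85 mm and grips with 20 to 120 N. Pads are 22 mm wide; open, the fingers measure 114 mm over their backs; the gripper's body (76 mm by 85 mm) begins 54 mm behind the grasp point. The pads swing forward as they close: fully open they stand 13 mm farther back than shut.
Start: joints at [0.989, 0.263, -0.048, 1.259, 0, 1.415], TCP at [0.217, 0.478, 0.231] pointing down, gripper open.
Joint ranges: [-2.65, 2.65], [-0.89, 1.7], [-1.18, 1.37], [-2.13, 2.11], [-1.35, 1.29], [-3.14, 3.14]. Speed limits (rad/s): [1.89, 1.89, 2.57, 2.79, 3.14, 3.14].

### API

Orientations are given as [roll, pitch, yaw] about the fixed x, y, z axes, in that order (R = Rz(yaw) Ry(pitch) Rx(roll)).
In Python, from plant import robot, cams gives the robot as it stands (robot), with the cameras (cams). Calls block until the motion is done:
- robot.move_pose(position, orientation): joint-space move of the TCP to a pose.
- robot.move_l(position, attitude=None, v=0.15, guard=None): straight line of the TCP; attitude=None keeps the orientation; v is the mean speed in m/s. With guard (N) it stops when the force on the tool has changed by that much, and returns True; else False.
- robot.goto_joints(angles): joint-space move.
- robot.command_gripper(opening, force=None): finger opening in m; force is the grip in N (None keeps the last); returns when the fingers have stopped.
- robot.sleep(seconds).
- robot.solve_ik(position, orientation): joint angles nearest the present ones, or None.
- robot.sense(): the state.
- cams.camera(name): name is "scene" or "top"; returns a dict with "img" (400x640x3 uint8, red, green, blue), "depth" (400x640 float32, m along the optical axis (not along the pixel's ray), 0 where there is no reading), "fx", "fy", "cx", "cy" (pixels), "k1" (the pictures are not rectified: a ray, as slopes to the right and down, at radius r is drawn at 1 + k1 r^2 times it, then the intrinsics apply), "R" (3x3) and "t" (3): a world point X has camera coordinates R X + t. Camera axes: x right, y down, z forward; pixel columns grow to the right and rows downward; lengths in m; the calibration is good to about 2 mm. A picture is of the moment at which its call begins.
A pose or a line that the arm cannot do raises robot.IKError and nothing moves.
- robot.close_job(): hands the job in; it is judged then, once.
The state is a dict: "t": time; "joints": joint angles; "joint_velocities": joint speeds; "effort": joint torques, N m; "position": TCP position; "eef_rot": TCP orientation; "wrist_force": force on the tool from outside, world axes, zero at the start; "moment": the same for the moment, N m; "grip_width": finger opening in m; "gripper_force": force on a finger pad.
Only numpy, scipy, OpenCV 4.12 (cv2) and the standard library are available. Lean on these libraries where they do the work, as an engineer would, in place of code of your own. Each camera call takes 0.05 s, during which the arm holds its last target. There are 200 camera calls.

### The job

Get the small dust hood ready for work without grasping anything: with the fingertips beneath the yellow lip, push the sliding window up until its red pointer stands within the height of the green band on the guide post beside it, and take the hand away so that the window stays there. Then press the green fan button fully down and let it go. Do not pinch or lift anything, and leave the green band, the bottle, the tin and the sanding block where they are.

Things in the scene. Friction and masses are not known exactly. Their poses are not given: they have to be found in the camera images.
- hood: grey-white dust hood fixed to the bench, 260 wide (y) x 260 deep x 340 high mm, duct stub on its roof to 385. Origin: centre of underside; x front to back, z up. Solid plinth 70 mm high, front face at x=-130 mm; from its top edge the front leans back 30 deg: 'up the slope' is hood (0.5,0,0.866), 'out of the front' (-0.866,0,0.5). A guide post 28 mm wide runs up either side.
- window (a joint): height of the sliding window along the slope, in m: 0 closed (resting on the plinth), grows upward to 0.17 (stop); starts at 0.01 to 0.05. Counterweighted: moves with about 2 to 4.5 N along the slope either way and stays where it is left. Clear glass in an aluminium frame, 200 mm wide x 150 mm high.
- lip_mid (a point): underside of the yellow lip on the window's lower edge, at mid width, 22 mm out from the glass; axes: z up the slope, -x out of the front, y to the hood's +y side (left seen from the robot). Lip 180 mm wide, 14 mm thick, reaches 46 mm out from the glass and ends in a 12 mm round bead. Free air beneath it outside the plinth.
- pointer (a point): left end of the red pointer (20 x 4 mm bar) on the window's left frame bar, 40 mm up the slope from the window's lower edge; same axes as lip_mid; moves with the window
- band_mid (a point): inner edge, at middle height, of the green band on the left guide post: a clip 24 wide x 20 mm high along the slope (10 mm up and 10 mm down from this point); same axes as lip_mid. Its height differs from start to start. A sharp knock could shift it; it must stay.
- fan_button (a joint): travel of the green fan button: 0 up, 0.006 m fully down; spring return, about 5 N fully down
- fan_button_top (a point): centre of the top of the green round button, 36 mm across, 22 mm above the bench, in a black housing fixed to the bench beside the hood; it is pressed straight down; z up
- oil_bottle: loose white bottle with red nozzle, 43 mm wide x 143 mm high, stands upright; origin at the centre of the underside; bystander
- parts_tin: loose open grey tin with screws, 67 mm across x 32 mm high; origin at the centre of the underside; bystander
- sanding_block: loose brown sanding block, 62 x 111 x 34 mm high; origin at the centre of the underside; bystander

How it is judged:
On the way, in this order (a step that is already met when the one before it is completed fails the run):
1. the fingers push on the underside of the yellow lip and the window moves up ((contact force between the fingers and window_c0 above 0.5 N or contact force between the fingers and window_c1 above 0.5 N) and velocity of joint window above 0.003 m/s), for 0.1 s.
2. the window stands with its pointer in the green band, and the hand is off it (z of pointer in the frame of band_mid between -0.01 and 0.01 m and contact force between each of the arm, the fingers and window below 0.05 N), for 0.2 s.
3. the fan button is pressed down (value of joint fan_button above 0.0045 m), for 0.05 s.
At the end, for the whole second after the job is handed in: the window is at rest with the middle of its pointer within 10 mm up or down (along the slope) of the middle of the green band; the fan button has been pressed at least 4.5 mm after that and has come up again; the bystanders and the band are where they were (z of pointer in the frame of band_mid between -0.01 and 0.01 m and velocity of joint window between -0.005 and 0.005 m/s and value of joint fan_button below 0.002 m); the robot touches nothing.
It fails at once if the fan button is pressed before the window has been raised (value of joint fan_button above 0.003 m and z of pointer in the frame of band_mid below -0.012 m).
It fails at once if the lip is pinched between the fingers (pressed from above and beneath at once) ((contact force between the fingers and window_c0 above 1 N or contact force between the fingers and window_c1 above 1 N) and contact force between the fingers and window_c2 above 1 N).
It fails at once if the green band is shifted by more than 5 mm (distance of band_mid from where it was at the start of the episode above 0.005 m).
It fails at once if a bystander is pushed away by more than 20 mm, lifted or knocked over (distance of any of oil_bottle, parts_tin, sanding_block from where it was at the start of the episode above 0.02 m or angle between oil_bottle's own z axis and vertical above 0.5 rad).
It also fails if it takes over 54 s, if anything falls off the work surface, if the arm or the gripper's body presses on something with over 40 N, if the wrist force passes 120 N, or if a joint passes its speed limit or range.

## Working session

There is one attempt and no reset: what is moved stays moved. The work goes in short steps, each a Python script; the robot and the scene stay as the last script left them, time stands still between calls to the robot, and variables do not carry over. Pictures are saved under pics/ and viewed, at most 10 in all, crops included, and the job is handed in when it is done.

```bash
ls; mkdir -p pics
cat > h.py <<'E'
import numpy as np, cv2
from plant import robot, cams
def ray(c,u,v):
    x,y=(u-c["cx"])/c["fx"],(v-c["cy"])/c["fy"]
    K=np.eye(3); p=cv2.undistortPoints(np.array([[[x,y]]],float),K,np.array([c["k1"],0,0,0.]))[0,0]
    R=np.array(c["R"]);o=-R.T@np.array(c["t"]);d=R.T@np.array([p[0],p[1],1.]);return o,d
def plane(c,u,v,z):
    o,d=ray(c,u,v);return o+d*(z-o[2])/d[2]
def dep(c,u,v):
    o,d=ray(c,u,v);return o+d*float(c["depth"][int(round(v)),int(round(u))])
E
python3 - <<'E'
from h import *
import pickle
for n in("scene","top"):
    c=cams.camera(n);pickle.dump(c,open(n+".pkl","wb"));cv2.imwrite(f"pics/{n}0.png",c["img"][:,:,::-1])
    o,_=ray(c,320,200);print(n,o,c["k1"],c["fx"])
s=robot.sense();print(s["t"],s["position"],s["eef_rot"],robot.hold_point_z)
E
```

```text
pics
plant.py
scene [-0.05456755 -0.54708831  1.01512869] 0.007966147383004787 427.0932825273143
top [0.47752535 0.06790465 1.40586811] -0.0943324525833861 424.4135359239037
0.1 [0.21722312 0.47771011 0.2308876 ] [-3.14072674e+00 -1.50197053e-04  2.71477591e+00] 0.0187
```

View pics/scene0.png

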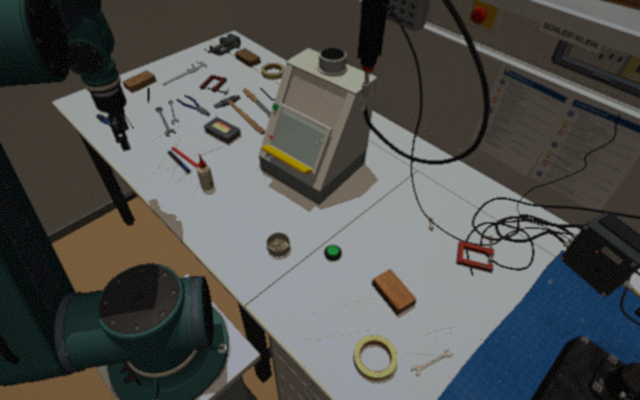

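View pics/top0.png

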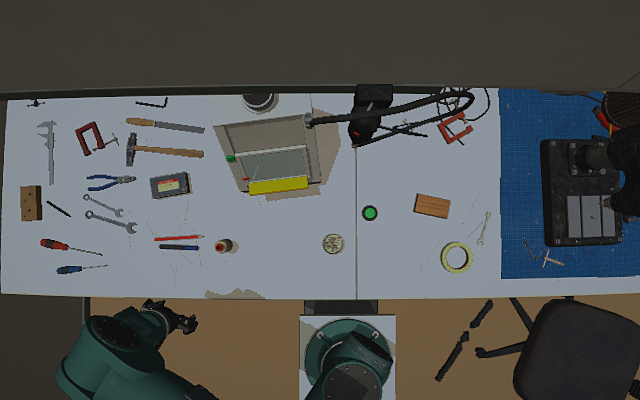

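The top view shows the band near (231,158), pointer (246,179), lip (280,185) and button (370,213). In the scene view the band is near (276,106), the lip (288,159) and the button (333,252). Next I'll measure them.

```bash
cat > meas.py <<'E'
from h import *
def masks(c,n):
    hsv=cv2.cvtColor(c["img"],cv2.COLOR_RGB2HSV)
    H,S,V=[hsv[:,:,i].astype(int) for i in range(3)]
    roi=np.zeros(H.shape,bool)
    if n=="top": roi[100:230,205:390]=1
    else: roi[60:265,250:350]=1
    col=dict(green=(H>50)&(H<85)&(S>110)&(V>40),yellow=(H>22)&(H<34)&(S>150)&(V>90),red=((H<6)|(H>174))&(S>130)&(V>60))
    out={}
    for k,m in col.items():
        nn,l,st,ce=cv2.connectedComponentsWithStats((m&roi).astype(np.uint8))
        out[k]=[(l==i) for i in range(1,nn) if st[i,4]>=4]
    return out
E
python3 - <<'E'
from meas import *
import pickle
for n in("scene","top"):
    c=pickle.load(open(n+".pkl","rb"))
    for k,ms in masks(c,n).items():
        for m in ms:
            v,u=np.nonzero(m);r=cv2.minAreaRect(np.c_[u,v].astype(np.float32))
            P=np.array([dep(c,a,b) for a,b in zip(u,v)])
            print(n,k,len(u),np.round([u.mean(),v.mean()],1),u.min(),u.max(),v.min(),v.max(),"med",np.round(np.median(P,0),3),"lo",np.round(P.min(0),3),"hi",np.round(P.max(0),3))
im=cv2.imread("pics/top0.png")[135:205,215:335];a=cv2.resize(im,None,fx=6,fy=6,interpolation=2)[:300]
a=cv2.resize(im,(720,420),interpolation=2);cv2.imwrite("pics/topc.png",a)
im=cv2.imread("pics/scene0.png")[40:210,250:380];cv2.imwrite("pics/scc.png",cv2.resize(im,None,fx=3.5,fy=3.5,interpolation=2))
E
```

```text
scene green 21 [275.2 106.3] 273 277 104 109 med [0.637 0.337 0.222] lo [0.634 0.329 0.216] hi [0.643 0.345 0.229]
scene green 112 [332.5 250.4] 326 339 246 255 med [ 0.484 -0.077  0.021] lo [-0.055 -0.547  0.008] hi [ 0.507 -0.056  1.015]
scene yellow 289 [286.7 158.3] 263 310 145 171 med [0.565 0.206 0.138] lo [-0.055 -0.547  0.124] hi [0.595 0.298 1.015]
scene red 4 [271.  136.5] 270 272 136 137 med [0.589 0.307 0.149] lo [0.587 0.299 0.145] hi [0.59  0.311 0.151]
top green 43 [230.  158.2] 226 234 155 161 med [0.64  0.34  0.223] lo [0.633 0.328 0.21 ] hi [0.648 0.35  0.231]
top green 99 [369.7 212.6] 364 375 208 218 med [ 0.486 -0.074  0.021] lo [ 0.469 -0.091  0.002] hi [ 0.502 -0.056  0.029]
top yellow 677 [278. 185.] 249 307 176 194 med [0.57  0.212 0.134] lo [0.478 0.068 0.118] hi [0.598 0.303 1.406]
top red 14 [356.1 133.2] 354 359 131 135 med [0.621 0.016 0.674] lo [0.618 0.011 0.664] hi [0.627 0.019 0.676]
top red 13 [245.6 178.2] 243 248 177 179 med [0.59  0.307 0.147] lo [0.587 0.3   0.14 ] hi [0.594 0.317 0.152]
```

View pics/topc.png

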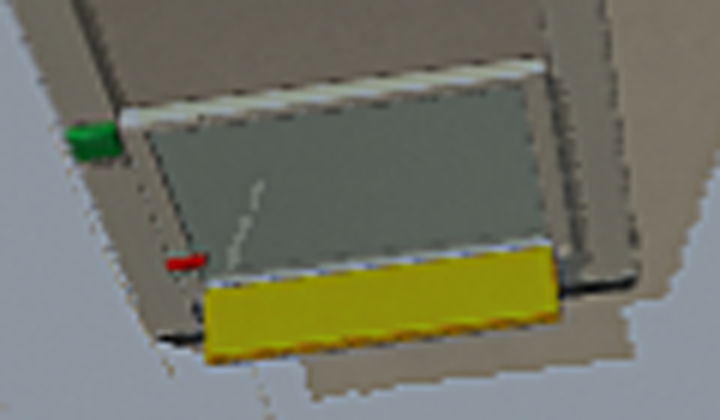

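View pics/scc.png

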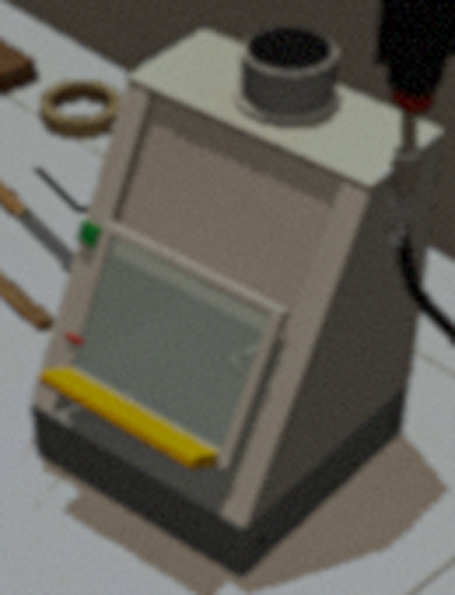

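The crops show the pointer about 50–60 mm below the band along the post, and nothing under the lip. Next I'll triangulate the points, get the hood yaw from the lip, and check IK.

```bash
cat >> meas.py <<'E'
def tri(ca,pa,cb,pb):
    (o1,d1),(o2,d2)=ray(ca,*pa),ray(cb,*pb)
    d1/=np.linalg.norm(d1);d2/=np.linalg.norm(d2)
    t=np.linalg.lstsq(np.c_[d1,-d2],o2-o1,rcond=None)[0]
    a,b=o1+t[0]*d1,o2+t[1]*d2
    return (a+b)/2,np.linalg.norm(a-b)
E
python3 - <<'E'
from meas import *
import pickle
s,t=[pickle.load(open(n+".pkl","rb")) for n in("scene","top")]
for nm,a,b in(("band",(275.2,106.3),(230,158.2)),("pointer",(271,136.5),(245.6,178.2)),("button",(332.5,250.4),(369.7,212.6))):
    print(nm,*tri(s,a,t,b))
ms=masks(t,"top")["yellow"][0];v,u=np.nonzero(ms)
P=np.array([dep(t,a,b) for a,b in zip(u,v)]);P=P[P[:,2]<.2]
r=cv2.minAreaRect(P[:,:2].astype(np.float32));print(r,cv2.boxPoints(r))
n=np.linalg.svd(P-P.mean(0))[2];print("lip plane axes",n,P.mean(0))
# post/side faces: glass+frame plane from depth
m=np.zeros((400,640),np.uint8);cv2.fillPoly(m,[np.array([(243,158),(300,150),(303,172),(253,180)])],1)
v,u=np.nonzero(m);P=np.array([dep(t,a,b) for a,b in zip(u,v)]);P=P[(P[:,2]<.5)&(P[:,2]>.05)]
n=np.linalg.svd(P-P.mean(0))[2];print("glass",n[2],P.mean(0))
# pixel corners of lip in top: outer/inner ends -> planes
for uv in((249,195),(308.5,188),(249.5,183),(307.5,176)):print(uv,dep(t,uv[0]+(1 if uv[0]<280 else -2),uv[1]-1))
m=np.zeros((400,640),np.uint8)
E
```

```text
band [0.64002045 0.33942706 0.22071838] 0.000135046843902452
pointer [0.58998882 0.30837984 0.14648975] 0.000928436838706436
button [ 0.48686821 -0.07435706  0.016325  ] 0.000230838172612608
((0.569665789604187, 0.21379849314689636), (0.038056764751672745, 0.17718026041984558), 6.705881595611572) [[0.5404227  0.29956055]
 [0.5611125  0.12359244]
 [0.5989089  0.12803644]
 [0.57821906 0.30400455]]
lip plane axes [[-1.19544393e-01  9.92828790e-01  3.63499890e-04]
 [-8.72930074e-01 -1.05282049e-01  4.76349426e-01]
 [-4.72971694e-01 -5.66275931e-02 -8.79255988e-01]] [0.570066   0.21302662 0.13294975]
glass [-0.85968559 -0.10369055  0.50018892] [0.62517699 0.21820959 0.17905117]
(249, 195) [0.54270599 0.29650051 0.13866745]
(308.5, 188) [0.56328958 0.1269074  0.13674557]
(249.5, 183) [0.58011531 0.29819151 0.12227314]
(307.5, 176) [0.60125321 0.13083056 0.11764938]
```

```bash
cat >> h.py <<'E'
from scipy.spatial.transform import Rotation as Ro
psi=0.1185
S=np.array([.5*np.cos(psi),.5*np.sin(psi),.866]);N=np.array([-.866*np.cos(psi),-.866*np.sin(psi),.5])
EY=np.array([-np.sin(psi),np.cos(psi),0])
LIP=np.array([.5697,.2135,.133])-.014*S
def att(sg=1,tilt=0.):  # tool z into the glass; tilt>0: more horizontal
    z=Ro.from_rotvec(-EY*np.radians(tilt)).apply(-N);y=sg*EY
    return Ro.from_matrix(np.c_[np.cross(y,z),y,z]).as_euler("xyz")
E
python3 - <<'E'
from h import *
import pickle
t=pickle.load(open("top.pkl","rb"))
print("bottle",dep(t,223,247),"tin",dep(t,333,244),"block",dep(t,432,204))
base=LIP-.012*N
for sg in(1,-1):
  for tl in(-15,0,15):
    a=att(sg,tl);r=[]
    for nm,p in(("hi",base+.12*N-.035*S+[0,0,.15]),("pre",base+.12*N-.035*S),("in",base-.03*S),("end",base+.09*S)):
        q=robot.solve_ik(p,a);r.append((nm,np.round(p,3),None if q is None else np.round(q,2)))
    print(sg,tl,np.round(a,3));[print("  ",*x) for x in r]
E
```

```text
bottle [0.38048963 0.38934318 0.08873051] tin [0.38396878 0.04605657 0.0028229 ] block [ 0.51370835 -0.27670789  0.03054048]
1 -15 [-3.142  0.785 -3.023]
   hi [0.452 0.2   0.295] [ 0.34 -0.27 -0.74  0.32 -0.16  0.16]
   pre [0.452 0.2   0.145] [ 0.34 -0.05 -1.1  -0.25 -0.16  0.16]
   in [0.558 0.212 0.089] [ 0.28  0.23 -1.02 -0.46 -0.12  0.12]
   end [0.618 0.219 0.193] [ 0.26  0.12 -0.72 -0.05 -0.1   0.1 ]
1 0 [ 3.142  1.047 -3.023]
   hi [0.452 0.2   0.295] [ 0.38 -0.31 -1.02 -0.18 -0.23  0.13]
   pre [0.452 0.2   0.145] None
   in [0.558 0.212 0.089] None
   end [0.618 0.219 0.193] [ 0.28  0.18 -1.01 -0.67 -0.14  0.08]
1 15 [ 3.142  1.309 -3.023]
   hi [0.452 0.2   0.295] None
   pre [0.452 0.2   0.145] None
   in [0.558 0.212 0.089] None
   end [0.618 0.219 0.193] None
-1 -15 [ 3.142 -0.785  0.119]
   hi [0.452 0.2   0.295] [ 0.34 -0.27 -0.74  0.32 -0.16 -2.98]
   pre [0.452 0.2   0.145] [ 0.34 -0.05 -1.1  -0.25 -0.16 -2.98]
   in [0.558 0.212 0.089] [ 0.28  0.23 -1.02 -0.46 -0.12 -3.03]
   end [0.618 0.219 0.193] [ 0.26  0.12 -0.72 -0.05 -0.1  -3.04]
-1 0 [ 3.142 -1.047  0.118]
   hi [0.452 0.2   0.295] [ 0.38 -0.31 -1.02 -0.18 -0.23 -3.01]
   pre [0.452 0.2   0.145] None
   in [0.558 0.212 0.089] None
   end [0.618 0.219 0.193] [ 0.28  0.18 -1.01 -0.67 -0.14 -3.06]
-1 15 [-3.142 -1.309  0.118]
   hi [0.452 0.2   0.295] None
   pre [0.452 0.2   0.145] None
   in [0.558 0.212 0.089] None
   end [0.618 0.219 0.193] None
```

Only the steeper attitude (tool 45° down) can be reached, so the fingers will push beneath the bead of the lip. I'll approach, feel for contact, push most of the way, then look.

Run:
```python
from h import *
A=att(1,-15);base=LIP-.007*N
def rep(m):
    s=robot.sense();d=np.array(s["position"])-LIP
    print(m,round(s["t"],2),"s",round(d@S,4),"n",round(d@N,4),"F",np.round(s["wrist_force"],2))
robot.command_gripper(0.0)
p=np.array(robot.sense()["position"])
robot.move_l(p+[0,0,.12],v=.25)
robot.move_pose(base+.12*N-.04*S+[0,0,.15],A);rep("hi")
robot.move_l(base+.12*N-.04*S,v=.15);rep("pre")
g=robot.move_l(base-.04*S,v=.08,guard=6);rep(("in",g))
if not g:
    g=robot.move_l(base,v=.02,guard=1.5);rep(("contact",g))
    if g:
        p=np.array(robot.sense()["position"]);g=robot.move_l(p+.07*S,v=.04,guard=20);rep(("push",g))
for n in("scene","top"):
    c=cams.camera(n);cv2.imwrite(f"pics/{n}1.png",c["img"][:,:,::-1])
```

```text
hi 2.85 s 0.0901 n 0.1878 F [-0.17  0.57 -0.96]
pre 4.0 s -0.0393 n 0.1129 F [ 0.38 -0.37  0.49]
('in', False) 5.65 s -0.0399 n -0.0067 F [ 1.21 -0.39 -0.55]
('contact', True) 6.9 s -0.0142 n -0.007 F [ 0.24  0.2  -0.44]
('push', False) 8.82 s 0.0559 n -0.0071 F [-3.55  0.91 -1.21]
```

```bash
cat > look.py <<'E'
from meas import *
def look(tag):
    cs={n:cams.camera(n) for n in("scene","top")}
    for n,c in cs.items():
        cv2.imwrite(f"pics/{n}{tag}.png",c["img"][:,:,::-1])
        for k in("green","red"):
            for m in masks(c,n)[k]:
                v,u=np.nonzero(m);print(n,k,len(u),np.round([u.mean(),v.mean()],1),np.round(np.median([dep(c,a,b) for a,b in zip(u,v)],0),4))
    return cs
E
python3 - <<'E'
from look import *
look("2")
a=cv2.imread("pics/top2.png")[100:220,200:340];b=cv2.imread("pics/scene2.png")[50:210,200:380]
r=lambda i:cv2.resize(i,(400,int(i.shape[0]*400/i.shape[1])),interpolation=2)
a,b=r(a),r(b);h=max(len(a),len(b));f=lambda i:cv2.copyMakeBorder(i,0,h-len(i),0,0,0)
cv2.imwrite("pics/c2.png",np.hstack([f(a),f(b)]))
E
```

```text
scene green 20 [275.2 106.3] [0.6386 0.337  0.2218]
scene green 4 [257.5 122.8] [0.4465 0.169  0.3537]
scene green 4 [257.5 127. ] [0.4419 0.1626 0.3455]
scene green 4 [253.2 137.2] [0.4221 0.1578 0.3277]
scene green 118 [332.5 250.6] [ 0.4836 -0.0768  0.0208]
scene red 4 [277.  115.5] [0.6234 0.3119 0.2093]
top green 44 [230.1 158.2] [0.6397 0.3387 0.2238]
top green 99 [369.7 212.6] [ 0.4855 -0.0745  0.0199]
top red 15 [356.3 133.2] [0.6208 0.0155 0.6749]
top red 17 [240.4 164.2] [0.6246 0.3112 0.208 ]
```

View pics/c2.png

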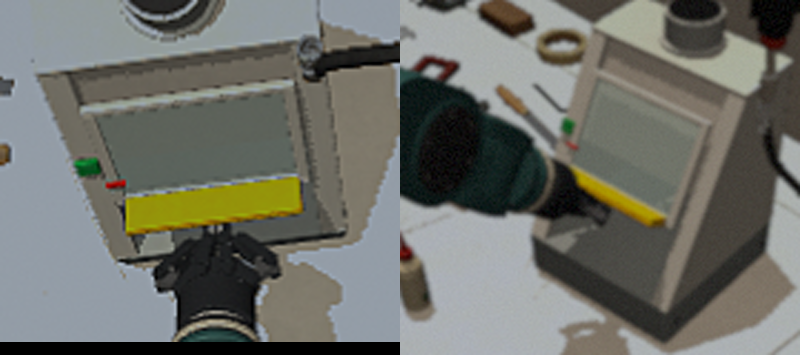

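The window moved up about 70 mm, with the pointer about 22 mm below the band. I'll push the rest, look, then retreat.

Run:
```python
from look import *
p=np.array(robot.sense()["position"]);print(robot.move_l(p+.0215*S,v=.03,guard=20))
p=np.array(robot.sense()["position"]);robot.move_l(p-.03*S,v=.05)
look("3");s=robot.sense();print(s["t"],s["position"],s["wrist_force"])
a=cv2.imread("pics/top3.png")[120:200,205:265];b=cv2.imread("pics/scene3.png")[80:160,240:300]
r=lambda i:cv2.resize(i,(400,int(i.shape[0]*400/i.shape[1])),interpolation=2)
cv2.imwrite("pics/c3.png",np.hstack([r(a),r(b)]))
```

```text
False
scene green 17 [274.9 106.2] [0.6377 0.3377 0.2233]
scene green 4 [256.5 129.5] [0.4375 0.1629 0.3403]
scene green 6 [252.7 136.3] [0.4234 0.1634 0.3263]
scene green 118 [332.6 250.5] [ 0.4843 -0.078   0.0207]
scene red 5 [279.4 108.6] [0.6346 0.3097 0.2288]
top green 44 [230.1 158.2] [0.6399 0.3388 0.2233]
top green 99 [369.7 212.6] [ 0.4855 -0.0742  0.0203]
top red 15 [356.3 133.2] [0.621  0.0154 0.6726]
top red 16 [238.1 159.5] [0.6358 0.3153 0.2286]
10.7167 [0.59324588 0.2162484  0.15948164] [-1.01276253  0.2067292   0.23614625]
```

View pics/c3.png

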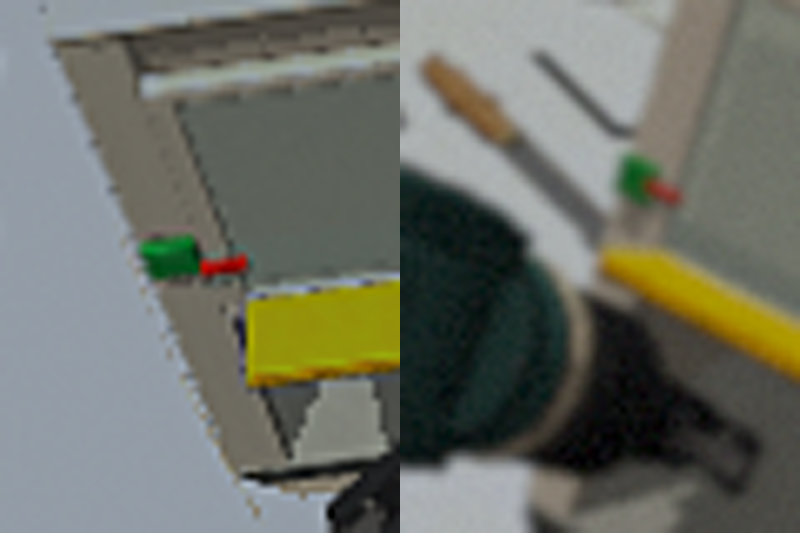

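The pointer now stands beside the band in both views. I'll get the along-slope offset from the extents of each, since the band's top face biases the centroid.

Run:
```python
from meas import *
for n in("top","scene"):
    cs=[cams.camera(n) for _ in range(6)]
    c=dict(cs[0]);c["depth"]=np.median([x["depth"] for x in cs],0);c["img"]=np.mean([x["img"] for x in cs],0).round().astype(np.uint8)
    hsv=cv2.cvtColor(c["img"],cv2.COLOR_RGB2HSV).astype(int);H,Sa=hsv[...,0],hsv[...,1]
    roi=np.zeros(H.shape,bool)
    if n=="top":roi[150:170,222:246]=1
    else:roi[98:116,268:286]=1
    for k,m in(("green",(H>45)&(H<90)&(Sa>90)),("red",((H<8)|(H>172))&(Sa>90))):
        v,u=np.nonzero(m&roi);P=np.array([dep(c,a,b) for a,b in zip(u,v)])-[.6397,.3387,.2238]
        s,nn,y=P@S,P@N,P@EY
        print(n,k,len(u),"s",np.round(np.sort(s)*1000,1),"mid",(s.max()+s.min())*500,"y",y.min(),y.max(),"nmed",np.median(nn))
print(robot.sense()["t"])
```

```text
top green 47 s [-12.8 -12.3 -11.8 -10.5  -9.7  -9.6  -9.3  -7.9  -7.7  -6.9  -6.2  -5.9
  -5.2  -5.1  -4.8  -3.6  -3.   -2.8  -2.5  -2.1  -1.4  -1.1  -0.7   0.7
   1.5   1.5   1.6   2.5   2.9   3.    3.6   3.9   4.4   4.5   4.6   4.6
   4.9   5.    5.3   5.4   5.8   5.8   5.8   5.9   6.    6.3   6.9] mid -2.957655039158962 y -0.011046604355368953 0.010790115525958884 nmed -0.00029242343732214203
top red 18 s [-28.3 -25.7  -1.5  -1.4  -1.   -0.5  -0.4  -0.4  -0.2   0.2   0.2   0.3
   0.3   0.4   0.8   1.4   1.4   2.3] mid -12.974839155371175 y -0.031772341693289664 -0.007257994106517616 nmed 0.008018973036713718
scene green 19 s [-10.9  -9.4  -8.3  -7.7  -6.9  -6.9  -5.4  -3.9  -3.4  -2.7  -1.5   0.2
   0.3   2.2   3.2   3.3   4.5   5.    5.9] mid -2.5324211429102066 y -0.008663848507883425 0.006566527665159607 nmed 0.0011476285085234759
scene red 10 s [-1.8 -1.5 -0.8  0.7  0.8  1.2  1.3  1.9  3.   3.4] mid 0.8099973152176881 y -0.032167410809499614 -0.020221684715277882 nmed 0.008661904755015932
11.3167
```

The pointer stands about 3 mm above the band's middle, well inside ±10 mm. I'll retreat and press the button.

Run:
```python
from look import *
p=np.array(robot.sense()["position"])
robot.move_l(p+.14*N,v=.12)
p=np.array(robot.sense()["position"]);robot.move_l(p+[0,0,.08],v=.15)
B=np.array([.4865,-.0745,0])
D=[np.pi,0,np.pi+np.arctan2(B[1],B[0])]
robot.move_pose(B+[0,0,.15],D)
robot.move_l(B+[0,0,.04],v=.12);print(robot.sense()["wrist_force"])
g=robot.move_l(B+[0,0,.0145],v=.02,guard=14);s=robot.sense();print(g,s["position"],s["wrist_force"]);robot.sleep(.3)
print(robot.sense()["wrist_force"])
robot.move_l(B+[0,0,.04],v=.03);robot.move_l(B+[0,0,.2],v=.15)
robot.move_l([.36,-.12,.25],v=.15)
look("4");print(robot.sense()["t"])
cv2.imwrite("pics/c4.png",cv2.imread("pics/top4.png")[90:300,150:500])
```

```text
[0.51903122 0.16883248 0.69506336]
True [ 0.48649729 -0.07451589  0.01593502] [-2.36402848  1.39222378 11.14956695]
[-1.73044545  0.7047931  10.79677785]
scene green 7 [319.6 118.7] [ 0.3402 -0.1559  0.5973]
scene green 4 [311.2 122.8] [ 0.329  -0.1484  0.592 ]
scene green 4 [295.2 127. ] [ 0.3034 -0.1384  0.5919]
scene green 120 [332.6 250.7] [ 0.4831 -0.0774  0.0207]
top green 45 [230.2 158.2] [0.6401 0.3389 0.2229]
top green 98 [369.6 212.6] [ 0.4856 -0.0743  0.0201]
top red 15 [356.3 133.2] [0.6211 0.0155 0.6742]
top red 16 [238.1 159.5] [0.6356 0.3148 0.2279]
20.4083
```

View pics/c4.png

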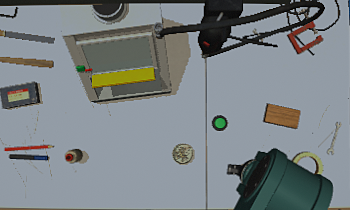

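The button bottomed out (11 N against its 5 N spring) and came back up. The pointer and band are unchanged at (238.1,159.5) and (230.2,158.2), the bystanders are in place and the arm is clear.

```bash
python3 -c "
from plant import robot, cams
print(robot.close_job())"
```

```text
the job is handed in; nothing more can be done
None
```

The job is handed in, with no verdict returned: the window was left with its pointer about 3 mm above the middle of the green band (limit 10 mm), the fan button was pressed fully and released, and the band and bystanders looked unmoved in the last picture.

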